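# Set the bread guide to the middle notch and bring the loaf up

### The job

Get the bread guide ready for cutting medium pieces: push the sliding stop along its notched rail, towards the loaf, until it clicks into the middle one of the three notches. Then push the loaf along its trough until its end rests against the stop, without knocking the stop out of the notch. Only push: do not lift the loaf, and leave everything else on the counter where it stands.

Things in the scene. Friction and masses are not known exactly. Their poses are not given: they have to be found in the camera images.
- guide: The bread guide: a white board 200 mm (its x) by 430 mm (its y), 18 mm thick, fixed on the counter; origin at the centre of its underside, at counter height; z up. A trough runs along y at x = 0; a steel notched rail runs along y at x = +75 mm, from y = -20 to +200 mm, its top 32 mm above the counter. The loaf lies at the -y end, the stop at the +y end.
- trough (a point): Middle of the trough floor at the knife slot: guide x = 0, y = 0, 18 mm above the counter; axes as the guide's. The trough is two white side walls 66 mm apart inside, 8 mm thick, rising to 36 mm above the counter, from guide y = -210 to +50 mm, with a 6 mm knife slot through them at y = 0.
- stop (a joint): Place of the sliding stop along the rail, m: 0 at the guide's +y end, growing towards the loaf (guide -y), at most 0.155; starts at 0 to 0.035. In the notches it reads 0.055, 0.095 (the middle one) and 0.135. The plate's middle lies at guide y = 0.166 minus this value. Slides with about 1.5 N of friction; a slow push of about 10 N drives it out of a notch, either way.
- plunger (a joint): Drop of the spring plunger in the stop's carriage, m: 0.0005 while its nose rides on the rail, 0.0046 when seated in a notch. Near a notch the push needed dips to nothing as the stop is drawn on the last 4 mm and centred, then rises. A black knob 20 mm across on top, over the rail (76 mm above the counter, riding), sinks with it. It works by itself and need not be touched.
- stop_face (a point): Centre of the stop plate's face towards the loaf, 48 mm above the counter; axes as the guide's. The stop is an upright aluminium plate across the trough's line, 60 mm wide (guide x, centred on x = 0), 12 mm thick (guide y), from 21 to 75 mm above the counter; an arm at 39 to 51 mm height joins it to a carriage 44 mm long on the rail.
- stop_back (a point): Centre of the stop plate's other face (guide +y side), 48 mm above the counter: the face to push on; the board behind it is free for a finger. Axes as the guide's.
- middle_notch (a point): Centre of the middle notch at the rail's top edge, at guide x = +75 mm, y = +71 mm; axes as the guide's. The other two notches lie 40 mm to either side along y; each is 12 mm wide, a dark gap in the bright rail. The plunger knob stands over it when the stop is seated there.
- loaf: The loaf: a firm brown tin loaf, 58 mm wide (its x), 150 mm long (its y), 52 mm high with slightly rounded edges, 0.25 to 0.5 kg, lying loose in the trough; origin at the centre of its underside; z up, its y along the guide's y within a few degrees. Its top is 70 mm above the counter. It takes about 1 to 4 N to slide.
- loaf_front (a point): Centre of the loaf's end face towards the stop, 48 mm above the counter; axes as the loaf's.
- loaf_back (a point): Centre of the loaf's other end face (towards guide -y), 48 mm above the counter: the face to push on.
- roll: Bystander: a round bread roll 56 mm across, 34 mm high, on the board beside the trough; origin at its underside.
- ramekin: Bystander: a small white bowl 50 mm across, 30 mm high, on the board beside the trough; origin at its underside.
- shaker: Bystander: a shaker jar 40 mm across, 75 mm high, standing on the counter on the robot's side of the board; origin at its underside.
- spoon: Bystander: a steel serving spoon 220 mm long, lying on the counter on the far side of the board.
- sauce: Bystander: a sauce bottle 52 mm across, 130 mm high, standing on the counter on the robot's side of the board; origin at its underside.
- mug: Bystander: a white mug 76 mm across, 85 mm high, standing on the counter beyond the +y end of the board; origin at its underside.
There are look-alikes about, which are no part of the job. What is meant by the loaf is not green, purple or yellow, and is the larger of those in its own colour.

How it is judged:
By the outcome, as a careful person would: the job done as asked, in the order asked, and still so for the second after the job is handed in, with the robot touching nothing.
It also fails if it takes over 72 s, if anything falls off the work surface, if the arm or the gripper's body presses on something with over 40 N, if the wrist force passes 120 N, or if a joint passes its speed limit or range.

### The arm

A 6-joint arm with a two-finger parallel gripper is mounted at the origin on the work surface. World frame = base frame: x ahead of the robot, y to its left, z up, the work surface at z = 0. Lengths are in m, angles in rad, forces in N, time in s.
With the tool pointing down it reaches from about 0.35 to 0.725 m from the base axis. Payload 4.3 kg.
Tool frame: the origin (TCP) lies at the very end of the fingers, on their centre line; the grasp point (between the pads) lies grip_depth behind it (grip_depth is the distance from the TCP to the grasp point, in m); x points along the fingers, y is the direction in which the jaws open and shut, and the axes are right-handed (so a half turn about x gives the same grasp; the last joint's range is limited). The gripper opens to 85 mm and grips with 20 to 120 N. Pads are 22 mm wide; open, the fingers measure 114 mm over their backs; the gripper's body (76 mm by 85 mm) begins 54 mm behind the grasp point. The pads swing forward as they close: fully open they stand 13 mm farther back than shut.
Start: joints at [-1.408, 0.377, 0.081, 1.274, 0, 1.46], TCP at [0.155, -0.554, 0.231] pointing down, gripper open.
Joint ranges: [-2.72, 2.72], [-0.84, 1.66], [-1.02, 1.22], [-1.77, 2.12], [-1.37, 1.28], [-3.14, 3.14]. Speed limits (rad/s): [2.57, 2.57, 3.14, 3.14, 3.14, 3.14].

### API

Orientations are given as a unit quaternion [w, x, y, z].
In Python, from rig import get_obs, snapshot, camera_params, close_job, spot_in, masks_of, grip_depth gives the robot as it stands.
- The arm moves only by the tool send_rows, never from a script. Its argument "rows" is a list that holds one entry, the list of rows, each a list of 7 numbers: the shift along the tool's x, y, z in mm, then the turn, a rotation vector about the tool's x, y, z in degrees, then the closure, from 0 (fully open) to 1 (shut). A call has 1 to 20 rows; each row shifts and turns the pose as measured when the row begins, along the tool's axes as they then stand; what a row does not reach is not made up. A row lasts 1/12 s, in which the tool goes at most 41.7 mm and 7.16 degrees, less where a joint would pass 70% of its speed; a pose out of reach is approached as far as the arm can. A call with a gripper value outside its range is refused whole. The fingers move at their own pace and stop on an object; "grip_force" is the grip in N (left out, the last holds). Time passes only in rows, so rows that do not move let the fingers close. It gives the time, the measured TCP pose, the force and the opening at its end, in the units of the state.
- get_obs(): the state, without advancing time (a new reading comes with each control period).
- snapshot(name): name is "scene" or "side" or "wrist"; returns (picture, depth): 400x640x3 uint8, red, green, blue; 400x640 float32, m along the optical axis (not along the pixel's ray), 0 where there is no reading.
- camera_params(name): a dict with "fx", "fy", "cx", "cy" (pixels), "dist" ([k1, k2, p1, p2, k3] as OpenCV has them; the pictures are not rectified), "extrinsics" (4x4, takes a point from camera to world coordinates). Camera axes: x right, y down, z forward; pixel columns grow to the right and rows downward; lengths in m; the calibration is good to about 2 mm. A picture is of the moment at which its call begins: read the wrist's pose just before it. camera_params takes no time and is no camera call; for the wrist camera it gives the pose at the moment of the call.
- close_job(): hands the job in, once; it reports no verdict.
Trained networks look in the newest picture that a camera, given by its name, has taken for a name from the list of things; names that differ only in an ending like _2 or _b are one class to them, and where a whole thing is asked for, a point or a joint stands for the part that bears it (a point fixed in the world has none). Each returns a list of dicts, best first, with "p" (0 to 1); they miss things now and then, are a little off and sometimes report something else, mostly with a low value. They report only what shows in the picture. A call takes as long as a camera call. They do not tell look-alikes from the thing itself.
- spot_in(camera, label): "position" ([x, y, z] in m, in world coordinates, good to about 4 mm: the middle of the surface that is visible of it).
- masks_of(camera, label): "mask" (400x640 bool, what is visible of it).
The state is a dict: "clock": time; "joints": joint angles; "qvel": joint speeds; "effort": joint torques, N m; "tcp_pos": TCP position; "tcp_rot": TCP orientation; "force": force on the tool from outside, world axes, zero at the start; "wrist_torque": the same for the moment, N m; "gripper_width": finger opening in m.
Only numpy, scipy, OpenCV 4.12 (cv2) and the standard library are available. Lean on these libraries where they do the work, as an engineer would, in place of code of your own. Each camera call takes 0.05 s, during which the arm holds its last target.

## Working session

There is one attempt and no reset: what is moved stays moved. The work goes in short steps, Python scripts to look and compute and a tool call to move; the robot and the scene stay as the last step left them, time stands still between calls to the robot, and variables do not carry over. Pictures are saved under pics/ and viewed, and the job is handed in when it is done.

Besides the shell and the picture viewer there is one more tool, called after ">>>" as a command line: name --argument value ..., lists and objects as JSON in quotes. send_rows: Moves the arm, as the interface text tells. Its arguments: {"type":"object","properties":{"rows":{"type":"array"},"grip_force":{"type":"number"}},"required":["rows"]}

```bash
mkdir -p pics; ls
python3 - <<'E'
from rig import *
import cv2
print(get_obs())
for n in ("scene","side","wrist"):
    p,d=snapshot(n); cv2.imwrite(f"pics/{n}0.png",p[:,:,::-1])
    c=camera_params(n); print(n,c)
    for l in (["loaf","stop","guide","middle_notch"] if n!="wrist" else []):
        print(l,[(r['position'],r['p']) for r in spot_in(n,l)])
print(grip_depth)
E
```

```text
pics
{'clock': 0.0, 'joints': array([-1.40831531e+00,  3.78079507e-01,  7.96456638e-02,  1.27440293e+00,
        5.42932606e-06,  1.46049299e+00]), 'qvel': array([-1.17725592e-04, -5.39787985e-05,  7.80296595e-04, -3.00536999e-05,
        1.19086187e-03, -1.07517097e-03]), 'effort': array([ 1.32059591e-03, -4.63605666e+01,  2.69874358e+01,  2.10191135e-02,
        6.09524386e-05, -7.22524600e-07]), 'tcp_pos': array([ 0.15481304, -0.55309357,  0.23035914]), 'tcp_rot': array([-0.09542382, -0.70052262, -0.09686625,  0.70055641]), 'force': array([-0.19451493,  0.11309665, -0.88837182]), 'wrist_torque': array([-0.02712909, -0.01240509, -0.00843568]), 'gripper_width': 0.08563614805447949}
scene {'fx': 374.0587930929407, 'fy': 374.0587930929407, 'cx': 318.63805871277685, 'cy': 201.3468207892817, 'dist': array([0.00821728, 0.        , 0.        , 0.        , 0.        ]), 'extrinsics': array([[ 0.21902662,  0.76018119, -0.61167958,  1.19683296],
       [ 0.97571662, -0.16929386,  0.13898438, -0.17076944],
       [ 0.00209972, -0.62726721, -0.77880128,  0.8749766 ],
       [ 0.        ,  0.  
[... 1055 characters left out ...]
([0.5372, -0.0642, 0.0164], 0.56), ([0.3923, -0.1593, 0.0637], 0.51), ([0.3764, 0.0615, 0.05], 0.5)]
middle_notch [([0.5343, -0.0568, 0.0149], 0.63)]
wrist {'fx': 295.22788960864864, 'fy': 295.22788960864864, 'cx': 315.29278789612664, 'cy': 200.91888213436752, 'dist': array([-0.0010216,  0.       ,  0.       ,  0.       ,  0.       ]), 'extrinsics': array([[ 2.69844813e-01, -9.27316323e-01, -2.59361167e-01,
         2.20194492e-01],
       [-9.62903792e-01, -2.59942754e-01, -7.24296385e-02,
        -5.36566066e-01],
       [-2.53869801e-04,  2.69284613e-01, -9.63060607e-01,
         3.73032860e-01],
       [ 0.00000000e+00,  0.00000000e+00,  0.00000000e+00,
         1.00000000e+00]])}
0.0187
```

View pics/scene0.png

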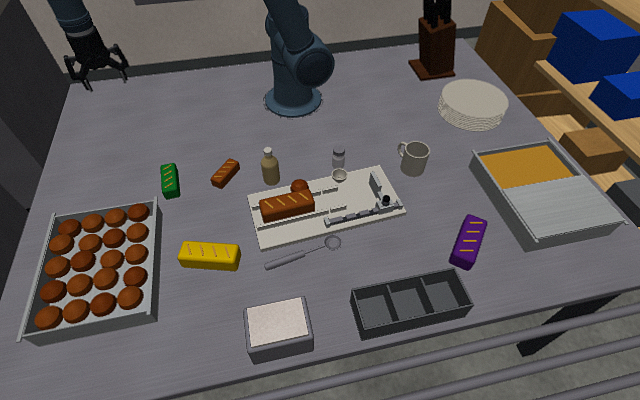

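View pics/side0.png

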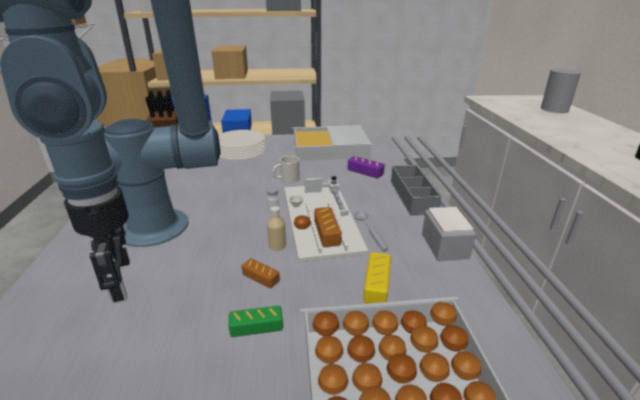

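View pics/wrist0.png

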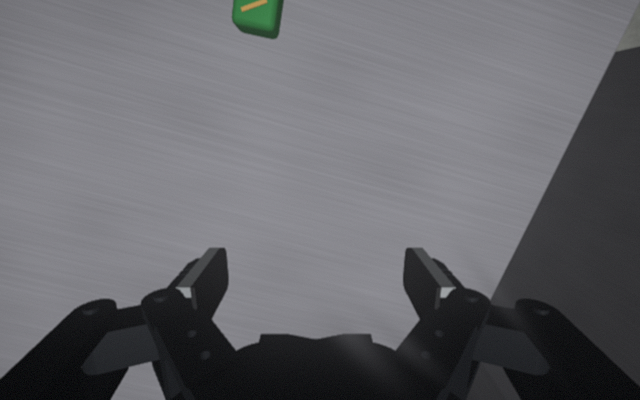

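The real loaf candidates in the scene picture are:
- brown on the board (287,205)
- small brown (225,173)
- green (170,180)
- yellow (210,255)
- purple (468,240)

The large brown one on the board is the one described. Scene and side disagree by about 35 mm, so I'll check which camera is off using the known arm.

```bash
cat > h.py <<'E'
import numpy as np, cv2
from scipy.spatial.transform import Rotation as R
from rig import *
def proj(n,P,c=None):
    c=c or camera_params(n); T=np.linalg.inv(c['extrinsics'])
    K=np.array([[c['fx'],0,c['cx']],[0,c['fy'],c['cy']],[0,0,1]])
    return cv2.projectPoints(np.array(P,float).reshape(-1,3),cv2.Rodrigues(T[:3,:3])[0],T[:3,3],K,c['dist'])[0].reshape(-1,2)
def rays(c,uv):
    K=np.array([[c['fx'],0,c['cx']],[0,c['fy'],c['cy']],[0,0,1]])
    u=cv2.undistortPoints(np.array(uv,float).reshape(-1,1,2),K,c['dist']).reshape(-1,2)
    return np.c_[u,np.ones(len(u))]
def cloud(c,d):
    v,u=np.nonzero(d>0); r=rays(c,np.c_[u,v])*d[v,u][:,None]
    return (r@c['extrinsics'][:3,:3].T+c['extrinsics'][:3,3]),u,v
def onplane(c,uv,z):
    r=rays(c,uv)@c['extrinsics'][:3,:3].T; o=c['extrinsics'][:3,3]
    return o+r*((z-o[2])/r[:,2])[:,None]
def Rt(o=None):
    o=o or get_obs(); q=o['tcp_rot']; return R.from_quat([q[1],q[2],q[3],q[0]]).as_matrix()
E
python3 - <<'E'
from h import *
o=get_obs(); print(Rt(o))
for n in("scene","side"):
    p,d=snapshot(n); c=camera_params(n)
    uv=proj(n,[o['tcp_pos'],[0,0,0.01],[0.1,0,0],[0,.1,0],[0,-.1,0]],c); print(n,uv.round(1).tolist())
    P,u,v=cloud(c,d)
    for uu,vv in ((150,190),(330,260),(100,190)) if n=="scene" else ((220,290),(400,280),(300,280)):
        k=(abs(u-uu)<4)&(abs(v-vv)<4); print('z',P[k].mean(0))
    q=p[:,:,::-1].copy()
    for a in uv: cv2.circle(q,tuple(int(x) for x in a),3,(0,0,255),1)
    q=q[0:140,40:360] if n=="scene" else q[100:320,40:360]
    cv2.imwrite(f"pics/chk_{n}.png",cv2.resize(q,None,fx=2,fy=2))
E
```

```text
[[-2.82913052e-06  2.69442769e-01 -9.63016404e-01]
 [-4.30057538e-05 -9.63016403e-01 -2.69442768e-01]
 [-9.99999999e-01  4.06529577e-05  1.43120885e-05]]
scene [[110.1, 89.5], [293.2, 97.6], [298.1, 116.0], [318.7, 96.4], [267.4, 103.3]]
z [ 3.53142406e-01 -5.10241853e-01  1.92705956e-05]
z [ 7.12075868e-01 -2.90177458e-02 -7.44456741e-05]
z [ 3.20764682e-01 -6.58708169e-01  4.25096711e-04]
side [[124.5, 287.7], [153.0, 224.4], [185.6, 225.5], [162.0, 211.1], [144.1, 245.5]]
z [ 0.24961152 -0.31460725  0.00116938]
z [ 7.11552192e-01 -3.20922101e-01  7.73608976e-05]
z [ 4.51469842e-01 -2.94549991e-01  3.00993564e-07]
```

View pics/chk_scene.png

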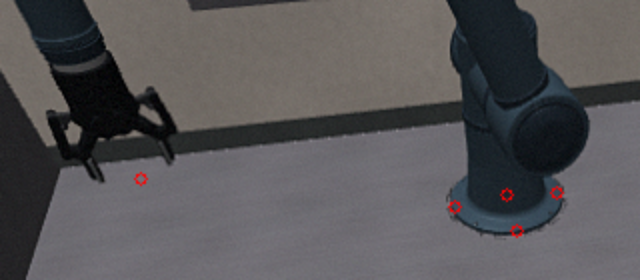

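View pics/chk_side.png

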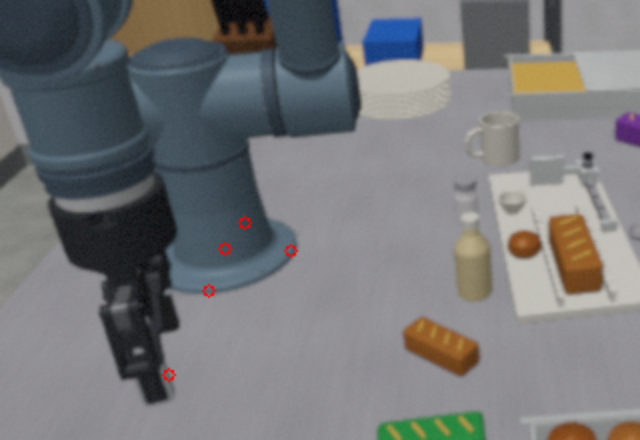

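Both cameras fit the arm and base, so the offset may only come from which surfaces each sees. I'll fit the board in both clouds to find out.

Run:
```python
from h import *
for n in("scene","side"):
    p,d=snapshot(n); c=camera_params(n); P,u,v=cloud(c,d)
    col=p[v,u].astype(int)
    k=(abs(P[:,2]-.018)<.004)&(col.min(1)>120)&(col.max(1)-col.min(1)<30)&(P[:,0]>.4)&(P[:,0]<.75)&(P[:,1]>-.3)&(P[:,1]<.33)
    im=np.zeros(d.shape,np.uint8); im[v[k],u[k]]=255
    nn,lab,st,_=cv2.connectedComponentsWithStats(im); i=1+st[1:,4].argmax()
    kk=k&(lab[v,u]>0)
    r=cv2.minAreaRect((P[kk][:,:2]*1000).astype(np.float32)); print(n,kk.sum(),r,cv2.boxPoints(r).round().tolist())
    # loaf top
    br=(col[:,0]>col[:,2]+40)&(P[:,2]>.064)&(P[:,2]<.076)&(P[:,0]>.45)&(P[:,0]<.65)&(abs(P[:,1]+.13)<.15)
    r=cv2.minAreaRect((P[br][:,:2]*1000).astype(np.float32)); print('loaf',br.sum(),r,P[br][:,2].mean())
    kn=(P[:,2]>.055)&(P[:,2]<.082)&(P[:,0]>.45)&(P[:,0]<.75)&(P[:,1]>.0)&(P[:,1]<.2)
    print('dark knob',P[kn&(col.max(1)<70)].mean(0),'alu',P[kn&(col.max(1)>=100)].mean(0),kn.sum())
    cr=p[120:260,230:430] if n=="scene" else p[150:270,230:430]
    cv2.imwrite(f"pics/c_{n}.png",cv2.resize(cr[:,:,::-1],None,fx=4,fy=4,interpolation=cv2.INTER_CUBIC))
```

```text
scene 4532 ((556.612060546875, 1.3808746337890625), (249.18869018554688, 428.9276428222656), 4.6975626945495605) [[415.0, 205.0], [450.0, -223.0], [698.0, -202.0], [663.0, 225.0]]
loaf 858 ((541.7230834960938, -114.54517364501953), (59.618858337402344, 148.02464294433594), 5.377737998962402) 0.06959583301425991
dark knob [0.57088719 0.15243141 0.06703412] alu [0.52271444 0.15146867 0.07474929] 188
side 2714 ((546.2272338867188, 40.54582214355469), (282.5184020996094, 514.7293701171875), 4.222601413726807) [[386.0, 287.0], [424.0, -227.0], [706.0, -206.0], [668.0, 308.0]]
loaf 514 ((540.5064697265625, -116.63441467285156), (53.98054122924805, 150.4553680419922), 5.187443256378174) 0.07027294428394704
dark knob [0.59469912 0.15174824 0.07481861] alu [0.52942582 0.14856701 0.06711011] 146
```

View pics/c_scene.png

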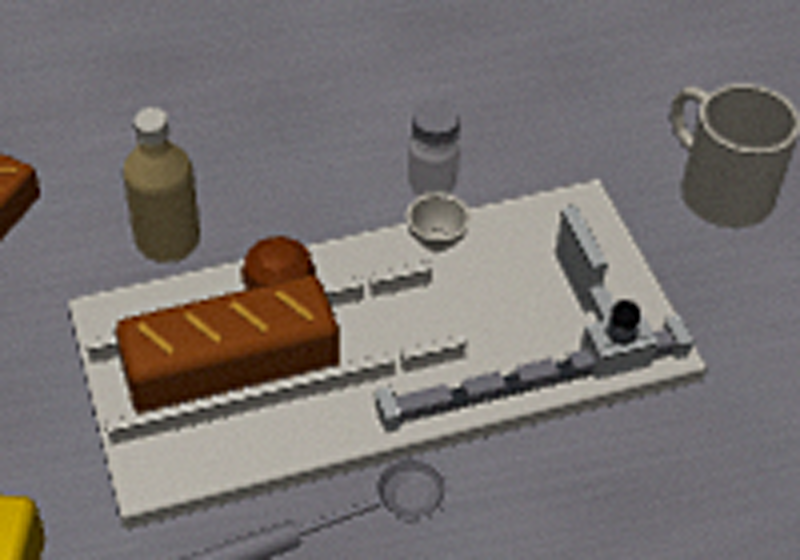

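View pics/c_side.png

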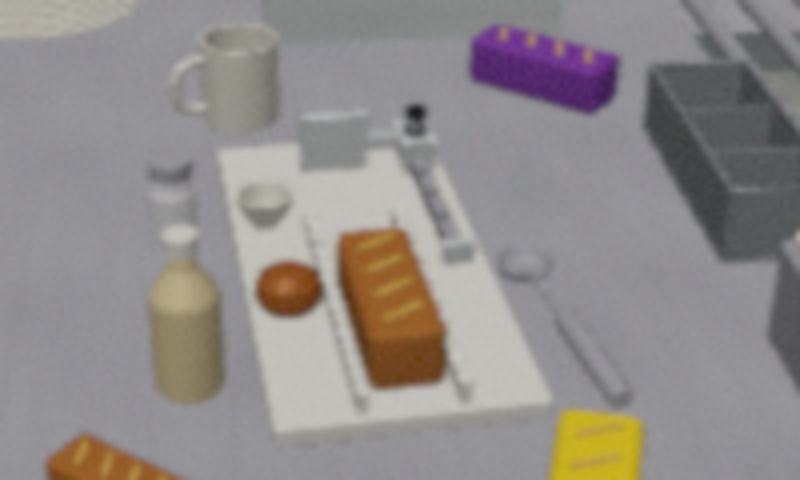

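Board, loaf and depth agree between the cameras, with guide yaw about +4.7° and centre about (0.532, -0.001). I'll turn the tool to yaw 4.7° (tool y along guide x, tool z along guide -y) with the jaws shut.

>>> send_rows --rows '[[[-5,0,0,-7.1,0,0,1],[-5,0,0,-7.1,0,0,1],[-5,0,0,-7.1,0,0,1],[-5,0,0,-7.1,0,0,1],[-5,0,0,-7.1,0,0,1],[-5,0,0,-7.1,0,0,1],[-5,0,0,-7.1,0,0,1],[-5,0,0,-7.1,0,0,1],[-5,0,0,-7.1,0,0,1],[-5,0,0,-7.1,0,0,1],[0,0,0,-7.1,0,0,1],[0,0,0,0,0,0,1]]]' --grip_force 40

```text
clock: 1.75
tcp_pos: [0.1549, -0.5534, 0.2836]
tcp_rot: [0.521, 0.479, 0.521, -0.478]
force: [-0.5, -0.1, -0.1]
gripper_width: -0.0003
```

```bash
cat >> h.py <<'E'
C=np.array([.532,-.001]);YAW=4.7
def setg(c,y):
    global C,YAW; C=np.array(c);YAW=y
def g2w(g):
    a=np.radians(YAW);x=np.array([np.cos(a),np.sin(a)]);y=np.array([-x[1],x[0]])
    return np.array([*(C+g[0]*x+g[1]*y),g[2]])
def w2g(P):
    P=np.atleast_2d(P);a=np.radians(YAW);x=np.array([np.cos(a),np.sin(a)]);y=np.array([-x[1],x[0]])
    return np.c_[(P[:,:2]-C)@x,(P[:,:2]-C)@y,P[:,2]]
def rep(goal_g=None):
    o=get_obs();M=Rt(o);print('t',o['clock'],'tcp',o['tcp_pos'].round(4),'g',w2g(o['tcp_pos']).round(4),'yaw y',np.degrees(np.arctan2(M[1,1],M[0,1])).round(2),'xax',M[:,0].round(3),'F',o['force'].round(1),'w',round(o['gripper_width'],4),'j6',o['joints'][5].round(2))
    if goal_g is not None: print('shift mm',((M.T@(g2w(goal_g)-o['tcp_pos']))*1000).round(1))
E
python3 - <<'E'
from h import *
rep((0,.09,.30))
E
```

```text
t 1.75 tcp [ 0.1549 -0.5534  0.2836] g [[-0.4211 -0.5197  0.2836]] yaw y 4.83 xax [-0.  0. -1.] F [-0.5 -0.1 -0.1] w -0.0003 j6 0.08
shift mm [ -16.1  422.5 -608.7]
```

>>> send_rows --rows '[[[-2,23,-33,0,0,0,1],[-2,23,-33,0,0,0,1],[-2,23,-33,0,0,0,1],[-2,23,-33,0,0,0,1],[-2,23,-33,0,0,0,1],[-2,23,-33,0,0,0,1],[-2,23,-33,0,0,0,1],[-2,23,-33,0,0,0,1],[0,23,-33,0,0,0,1],[0,23,-33,0,0,0,1],[0,23,-33,0,0,0,1],[0,23,-33,0,0,0,1],[0,23,-33,0,0,0,1],[0,23,-33,0,0,0,1],[0,23,-33,0,0,0,1],[0,23,-33,0,0,0,1],[0,23,-33,0,0,0,1],[0,23,-33,0,0,0,1],[0,0,0,0,0,0,1]]]'

```text
clock: 3.33
tcp_pos: [0.5486, 0.0823, 0.2963]
tcp_rot: [0.505, 0.499, 0.5, -0.496]
force: [-0.4, -0.2, 0.2]
gripper_width: 0.0001
```

Run:
```python
from h import *
rep((0,.09,.30))
c=camera_params("wrist");p,d=snapshot("wrist");cv2.imwrite("pics/w1.png",p[:,:,::-1])
np.savez("w1.npz",p=p,d=d,**c)
for l in("stop","loaf","middle_notch","mug"): print(l,[(w2g(r['position']).round(4).tolist(),r['p']) for r in spot_in("wrist",l)])
```

```text
t 3.3333 tcp [0.5486 0.0823 0.2963] g [[0.0234 0.0816 0.2963]] yaw y 0.58 xax [ 0.007 -0.002 -1.   ] F [-0.4 -0.2  0.2] w 0.0001 j6 1.6
shift mm [ -3.9 -23.9  -6.7]
stop [([[0.0643, 0.1521, 0.0505]], 0.84), ([[0.0066, 0.1024, 0.0166]], 0.21)]
loaf [([[0.2724, 0.2629, 0.0299]], 0.86), ([[0.0075, -0.1468, 0.0738]], 0.74), ([[0.0118, 0.1042, 0.0204]], 0.45)]
middle_notch [([[0.0075, 0.1028, 0.016]], 0.8)]
mug [([[-0.0588, 0.2852, 0.0378]], 0.57), ([[0.1382, -0.0285, 0.0108]], 0.36)]
```

View pics/w1.png

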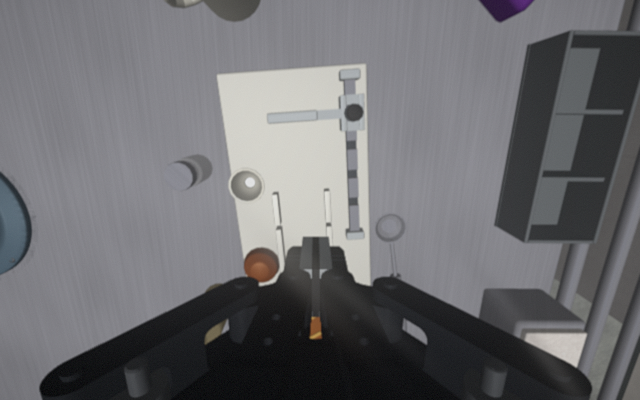

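The wrist picture shows the board top-down: stop plate at (292,117), knob at (353,112), and notches as dark gaps near (351,145), (352,174) and (353,203). I'll zoom in for exact positions.

Run:
```python
from h import *
z=np.load("w1.npz");p=z['p'];d=z['d'];c={k:z[k] for k in('fx','fy','cx','cy','dist','extrinsics')}
cr=p[60:250,210:410];cv2.imwrite("pics/w1c.png",cv2.resize(cr[:,:,::-1],None,fx=3.1,fy=3.1,interpolation=cv2.INTER_CUBIC))
P,u,v=cloud(c,d); G=w2g(P); col=p[v,u].astype(int)
b=(abs(P[:,2]-.018)<.004)&(col.min(1)>130)&(abs(G[:,0])<.12)&(G[:,1]<.23)&(G[:,1]>.0)
print('board z',P[b][:,2].mean(),'gx',np.percentile(G[b][:,0],[.2,1,99,99.8]),'gy max',np.percentile(G[b][:,1],[99,99.8]))
for lo,hi in((.0,.05),(.05,.1),(.1,.15),(.17,.2)):
    k=b&(G[:,1]>lo)&(G[:,1]<hi); print(lo,np.percentile(G[k][:,0],[.7,99.3]))
k=(P[:,2]>.066)&(P[:,2]<.08)&(abs(G[:,0])<.045)&(G[:,1]>.1)&(G[:,1]<.2)
print('plate top',k.sum(),G[k].min(0),G[k].max(0),np.median(G[k],0))
k=(P[:,2]>.070)&(P[:,2]<.085)&(abs(G[:,0]-.075)<.02)&(G[:,1]>.1)&(G[:,1]<.2)
print('knob',k.sum(),G[k].min(0),G[k].max(0),np.median(G[k],0))
# rail profile
for gy in np.arange(.02,.13,.002):
    q=proj_=None
T=np.linalg.inv(c['extrinsics']);K=np.array([[c['fx'],0,c['cx']],[0,c['fy'],c['cy']],[0,0,1]])
gy=np.arange(.0,.13,.0025);W=np.array([g2w((.075,y,.032)) for y in gy])
uv=cv2.projectPoints(W,cv2.Rodrigues(T[:3,:3])[0],T[:3,3],K,c['dist'])[0].reshape(-1,2).astype(np.float32)
g=cv2.cvtColor(p,cv2.COLOR_RGB2GRAY); val=cv2.remap(g,uv[:,0],uv[:,1],cv2.INTER_LINEAR).ravel()
print([(round(float(a),4),int(b)) for a,b in zip(gy,val)]); print(uv[0],uv[-1])
```

```text
board z 0.01689865821357515 gx [-0.09688471 -0.09505983  0.09990009  0.10136005] gy max [0.21357325 0.21493506]
0.0 [-0.0960801   0.10063421]
0.05 [-0.09430768  0.10028344]
0.1 [-0.09589295  0.10037824]
0.17 [-0.09566951  0.10051923]
plate top 528 [-0.02785733  0.14724366  0.07107885] [0.03198397 0.15925797 0.07680975] [0.00231794 0.15326892 0.07375091]
knob 228 [0.06726924 0.14369971 0.07052329] [0.08625542 0.16224508 0.0766993 ] [0.07657353 0.15303454 0.07438992]
[(0.0, 138), (0.0025, 139), (0.005, 138), (0.0075, 139), (0.01, 139), (0.0125, 140), (0.015, 140), (0.0175, 141), (0.02, 141), (0.0225, 139), (0.025, 107), (0.0275, 82), (0.03, 85), (0.0325, 84), (0.035, 92), (0.0375, 130), (0.04, 140), (0.0425, 141), (0.045, 140), (0.0475, 140), (0.05, 140), (0.0525, 140), (0.055, 139), (0.0575, 140), (0.06, 142), (0.0625, 139), (0.065, 105), (0.0675, 85), (0.07, 85), (0.0725, 87), (0.075, 95), (0.0775, 130), (0.08, 140), (0.0825, 140), (0.085, 141), (0.0875, 140), (0.09, 141), (0.0925, 140), (0.095, 142), (0.0975, 140), (0.1, 141), (0.1025, 138), (0.105, 105), (0.1075, 84), (0.11, 85), (0.1125, 84), (0.115, 93), (0.1175, 133), (0.12, 140), (0.1225, 138), (0.125, 139), (0.1275, 143)]
[353.6299  221.17755] [350.18408 131.66855]
```

View pics/w1c.png

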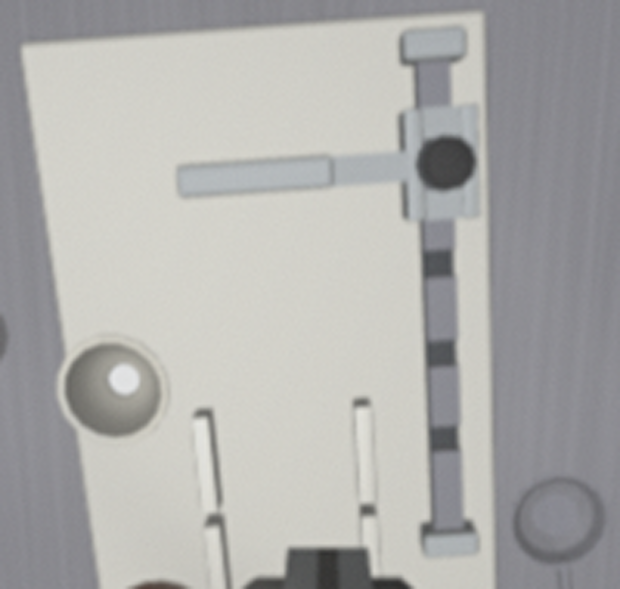

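Frame confirmed: the notches read 0.031, 0.071 and 0.111. The plate middle is at guide y=0.153 (stop reading about 0.013), so it needs about 82 mm of travel. Next I go behind the plate.

```bash
sed -i 's/C=np.array(\[.532,-.001\])/C=np.array([.534,-.001])/' h.py
python3 - <<'E'
from h import *
rep((.006,.19,.15))
E
```

```text
t 3.5833 tcp [0.5454 0.0757 0.2979] g [[0.0177 0.0755 0.2979]] yaw y 0.27 xax [ 0.006 -0.005 -1.   ] F [-0.5 -0.  -0.7] w -0.0001 j6 1.59
shift mm [ 147.2  -21.4 -114. ]
```

>>> send_rows --rows '[[[0,0,0,-4.1,0.1,-0.4,1],[0,-4,-30,0,0,0,1],[10,-4,-25,0,0,0,1],[20,-4,-25,0,0,0,1],[30,-4,-20,0,0,0,1],[30,0,-10,0,0,0,1],[30,0,0,0,0,0,1],[20,0,0,0,0,0,1],[0,0,0,0,0,0,1]]]'

```text
clock: 4.33
tcp_pos: [0.5208, 0.1725, 0.1599]
tcp_rot: [0.515, 0.49, 0.508, -0.486]
force: [-0.9, -0.1, -0.6]
gripper_width: -0.0002
```

Run:
```python
from h import *
rep((.006,.19,.038))
```

```text
t 4.3333 tcp [0.5208 0.1725 0.1599] g [[0.0011 0.1739 0.1599]] yaw y 2.67 xax [ 0.012 -0.004 -1.   ] F [-0.9 -0.1 -0.6] w -0.0002 j6 1.73
shift mm [121.8   2.9 -16.7]
```

>>> send_rows --rows '[[[0,3,-18,-2.0,0.1,-0.7,1],[0,0,0,0,0,0,1],[0,0,0,0,0,0,1]]]'

```text
clock: 4.58
tcp_pos: [0.5215, 0.1861, 0.1616]
tcp_rot: [0.519, 0.479, 0.518, -0.483]
force: [-0.6, -0.2, -0.2]
gripper_width: -0.0002
```

Run:
```python
from h import *
rep((.006,.19,.038))
p,d=snapshot("wrist");cv2.imwrite("pics/w2.png",p[:,:,::-1])
```

```text
t 4.5833 tcp [0.5215 0.1861 0.1616] g [[0.0029 0.1875 0.1616]] yaw y 4.24 xax [-0.003 -0.004 -1.   ] F [-0.6 -0.2 -0.2] w -0.0002 j6 1.73
shift mm [123.6   3.4  -3.1]
```

View pics/w2.png

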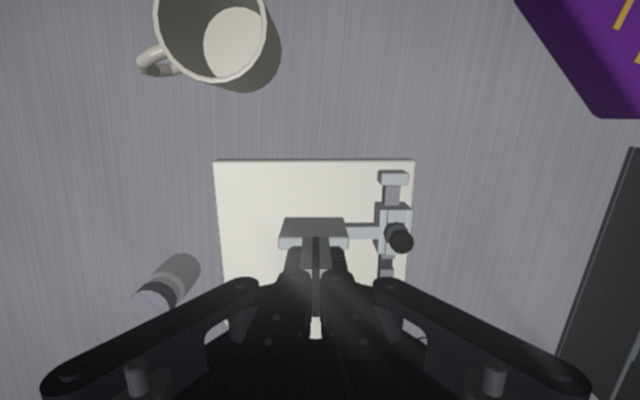

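The picture shows the fingers (316,240) centred on the plate, with the mug (210,40) well clear. Descending.

>>> send_rows --rows '[[[20,3,-4,0,0,0,1],[25,0,0,0,0,0,1],[25,0,0,0,0,0,1],[25,0,0,0,0,0,1],[10,0,0,0,0,0,1],[0,0,0,0,0,0,1]]]'

```text
clock: 5.13
tcp_pos: [0.5339, 0.1858, 0.0643]
tcp_rot: [0.521, 0.489, 0.51, -0.48]
force: [-0.3, 0.1, -0.1]
gripper_width: 0.0
```

Run:
```python
from h import *
rep((.006,.19,.038))
```

```text
t 5.1333 tcp [0.5339 0.1858 0.0643] g [[0.0152 0.1862 0.0643]] yaw y 3.58 xax [ 0.019 -0.001 -1.   ] F [-0.3  0.1 -0.1] w 0.0 j6 1.73
shift mm [26.1 -9.7 -3.7]
```

>>> send_rows --rows '[[[10,-4,-2,-0.5,0,-0.5,1],[10,-4,-2,-0.5,0,-0.5,1],[6,-2,0,0,0,0,1],[0,0,0,0,0,0,1],[0,0,0,0,0,0,1]]]'

```text
clock: 5.55
tcp_pos: [0.5262, 0.1881, 0.0404]
tcp_rot: [0.521, 0.481, 0.517, -0.479]
force: [0.6, 0.6, 1.1]
gripper_width: -0.0003
```

Run:
```python
from h import *
rep((.006,.17,.038))
```

```text
t 5.55 tcp [0.5262 0.1881 0.0404] g [[0.0077 0.1891 0.0404]] yaw y 4.47 xax [ 0.007 -0.001 -1.   ] F [0.6 0.6 1.1] w -0.0003 j6 1.72
shift mm [ 2.4 -1.6 19.1]
```

>>> send_rows --rows '[[[0,0,5,0,0,0,1],[0,0,5,0,0,0,1],[0,0,5,0,0,0,1],[0,0,5,0,0,0,1],[0,0,5,0,0,0,1],[0,0,5,0,0,0,1],[0,0,5,0,0,0,1],[0,0,0,0,0,0,1]]]'

```text
clock: 6.22
tcp_pos: [0.5303, 0.1522, 0.0422]
tcp_rot: [0.521, 0.483, 0.518, -0.476]
force: [0.1, 0.5, -0.4]
gripper_width: 0.0
```

```bash
cat > see.py <<'E'
from h import *
import sys
def stop(n="scene"):
    c=camera_params(n);p,d=snapshot(n);P,u,v=cloud(c,d);G=w2g(P);col=p[v,u].astype(int)
    k=(P[:,2]>.070)&(P[:,2]<.078)&(abs(G[:,0])<.032)&(G[:,1]>.0)&(G[:,1]<.2)&(col.max(1)>95)
    print(n,'plate',k.sum(),np.percentile(G[k],[5,50,95],axis=0).round(4).tolist() if k.sum() else '')
    k=(P[:,2]>.060)&(P[:,2]<.085)&(abs(G[:,0]-.075)<.014)&(G[:,1]>.0)&(G[:,1]<.2)&(col.max(1)<75)
    if k.sum(): print('knob',k.sum(),np.percentile(G[k],[5,50,95],axis=0).round(4).tolist(), 'top',np.percentile(P[k][:,2],[90,97,100]).round(4))
    return p
E
python3 - <<'E'
from see import *
rep((.006,.1,.038)); stop("scene"); stop("side")
E
```

```text
t 6.2167 tcp [0.5303 0.1522 0.0422] g [[0.0089 0.153  0.0422]] yaw y 4.55 xax [ 0.009  0.005 -1.   ] F [ 0.1  0.5 -0.4] w 0.0 j6 1.65
shift mm [ 3.9 -2.8 53. ]
scene plate 61 [[-0.0281, 0.1294, 0.0721], [-0.0002, 0.1347, 0.075], [0.026, 0.1405, 0.0769]]
knob 43 [[0.0698, 0.126, 0.0682], [0.0769, 0.1329, 0.075], [0.0835, 0.1423, 0.0778]] top [0.0774 0.078  0.0783]
side plate 56 [[-0.0255, 0.1259, 0.0704], [0.0017, 0.1328, 0.0751], [0.0261, 0.1441, 0.0773]]
knob 11 [[0.0677, 0.1258, 0.0711], [0.0739, 0.1302, 0.0754], [0.0793, 0.1346, 0.0776]] top [0.0775 0.0776 0.0776]
```

The stop is moving: plate at about 0.1345 with the TCP at 0.153, an offset of about 18 mm. Going on through the first notch.

>>> send_rows --rows '[[[0.5,0,4,0,0,0,1],[0.5,0,4,0,0,0,1],[0.5,0,4,0,0,0,1],[0.5,0,4,0,0,0,1],[0.5,0,4,0,0,0,1],[0,0,0,0,0,0,1]]]'

```text
clock: 6.82
tcp_pos: [0.5327, 0.1322, 0.0406]
tcp_rot: [0.521, 0.484, 0.519, -0.475]
force: [0.4, 0.2, 0.2]
gripper_width: 0.0
```

Run:
```python
from see import *
rep((.006,.089,.038)); stop("scene");
```

```text
t 6.8167 tcp [0.5327 0.1322 0.0406] g [[0.0096 0.1328 0.0406]] yaw y 4.67 xax [ 0.011  0.007 -1.   ] F [0.4 0.2 0.2] w 0.0 j6 1.61
shift mm [ 2.3 -3.6 43.8]
scene plate 63 [[-0.0276, 0.109, 0.0729], [0.0028, 0.1137, 0.0749], [0.0272, 0.1192, 0.0769]]
knob 44 [[0.068, 0.1051, 0.0622], [0.0772, 0.1125, 0.0697], [0.0837, 0.1222, 0.0721]] top [0.0718 0.0725 0.0738]
```

The knob dropped 5 mm, so the stop is seated in the first notch. Pushing on, out of it.

>>> send_rows --rows '[[[0.5,0,4,0,0,-0.2,1],[0.5,0,4,0,0,-0.2,1],[0.5,0,4,0,0,-0.2,1],[0,0,0,0,0,0,1]]]'

```text
clock: 7.2
tcp_pos: [0.5324, 0.1295, 0.0406]
tcp_rot: [0.514, 0.485, 0.529, -0.471]
force: [-0.0, -0.3, 0.8]
gripper_width: 0.0004
```

Run:
```python
from see import *
rep((.006,.089,.038)); stop("scene");
```

```text
t 7.2 tcp [0.5324 0.1295 0.0406] g [[0.0091 0.1301 0.0406]] yaw y 4.98 xax [-0.002  0.029 -1.   ] F [-0.  -0.3  0.8] w 0.0004 j6 1.59
shift mm [ 1.4 -3.3 41.2]
scene plate 57 [[-0.0261, 0.1061, 0.0726], [0.0008, 0.1109, 0.0747], [0.0272, 0.1162, 0.0772]]
knob 43 [[0.0689, 0.1019, 0.0628], [0.0779, 0.1091, 0.0709], [0.0827, 0.1186, 0.0731]] top [0.0726 0.0732 0.0735]
```

>>> send_rows --rows '[[[0.3,0,8,0,-1.0,0,1],[0.3,0,8,0,-0.7,0,1],[0,0,8,0,-0.5,0,1],[0,0,0,0,0,0,1]]]'

```text
clock: 7.58
tcp_pos: [0.5343, 0.1071, 0.0398]
tcp_rot: [0.523, 0.476, 0.52, -0.478]
force: [0.3, -0.4, 0.2]
gripper_width: -0.0002
```

Run:
```python
from see import *
rep((.006,.089,.038)); stop("scene");
```

```text
t 7.5833 tcp [0.5343 0.1071 0.0398] g [[0.0092 0.1077 0.0398]] yaw y 5.13 xax [ 0.001 -0.006 -1.   ] F [ 0.3 -0.4  0.2] w -0.0002 j6 1.57
shift mm [ 2.  -3.3 18.7]
scene plate 61 [[-0.0253, 0.084, 0.0731], [0.0018, 0.0886, 0.0749], [0.0266, 0.0944, 0.0769]]
knob 40 [[0.0705, 0.0792, 0.0679], [0.078, 0.0868, 0.0748], [0.0837, 0.0944, 0.0777]] top [0.0773 0.0777 0.078 ]
```

Out of notch 1: plate at 0.0886, knob riding. About 17 mm to go, in small steps.

>>> send_rows --rows '[[[0.3,0,3,0,0.1,0,1],[0.3,0,3,0,0,0,1],[0,0,3,0,0,0,1],[0,0,3,0,0,0,1],[0,0,0,0,0,0,1]]]'

```text
clock: 8.05
tcp_pos: [0.5354, 0.0941, 0.0389]
tcp_rot: [0.522, 0.477, 0.521, -0.478]
force: [1.2, 0.6, -0.0]
gripper_width: 0.0002
```

Run:
```python
from see import *
rep((.006,.089,.038)); stop("scene");
```

```text
t 8.05 tcp [0.5354 0.0941 0.0389] g [[0.0092 0.0947 0.0389]] yaw y 5.09 xax [ 0.    -0.003 -1.   ] F [ 1.2  0.6 -0. ] w 0.0002 j6 1.54
shift mm [ 1.  -3.2  5.6]
scene plate 62 [[-0.0281, 0.0715, 0.0722], [-0.0015, 0.0759, 0.0747], [0.0255, 0.0817, 0.0773]]
knob 43 [[0.0668, 0.067, 0.0635], [0.0767, 0.075, 0.0692], [0.0825, 0.083, 0.072]] top [0.0716 0.0723 0.073 ]
```

>>> send_rows --rows '[[[0,0,2,0,0,0,1],[0,0,0,0,0,0,1],[0,0,0,0,0,0,1]]]'

```text
clock: 8.35
tcp_pos: [0.5356, 0.0907, 0.0386]
tcp_rot: [0.523, 0.476, 0.52, -0.479]
force: [0.2, 0.4, 0.2]
gripper_width: 0.0003
```

Run:
```python
from see import *
rep((.006,.089,.038)); p=stop("scene");stop("scene");stop("side")
cv2.imwrite("pics/s3.png",cv2.resize(p[150:240,290:420,::-1],None,fx=6,fy=6,interpolation=cv2.INTER_CUBIC))
```

```text
t 8.35 tcp [0.5356 0.0907 0.0386] g [[0.0091 0.0913 0.0386]] yaw y 5.03 xax [-0.    -0.005 -1.   ] F [0.2 0.4 0.2] w 0.0003 j6 1.54
shift mm [ 0.6 -3.1  2.3]
scene plate 62 [[-0.0245, 0.0672, 0.0726], [0.0024, 0.0727, 0.075], [0.0283, 0.0773, 0.0772]]
knob 43 [[0.0683, 0.0629, 0.0633], [0.0773, 0.0709, 0.0693], [0.083, 0.0795, 0.0724]] top [0.0717 0.0731 0.0733]
scene plate 65 [[-0.0273, 0.0668, 0.0727], [0.0011, 0.0718, 0.0747], [0.0268, 0.0778, 0.0765]]
knob 43 [[0.0678, 0.0621, 0.063], [0.0767, 0.0706, 0.0692], [0.0837, 0.0777, 0.0714]] top [0.071  0.0721 0.0723]
side plate 58 [[-0.0248, 0.065, 0.071], [0.0025, 0.0699, 0.0749], [0.024, 0.0853, 0.0769]]
knob 15 [[0.0682, 0.0634, 0.0628], [0.0743, 0.0653, 0.069], [0.0786, 0.0723, 0.0727]] top [0.0724 0.0728 0.073 ]
```

View pics/s3.png

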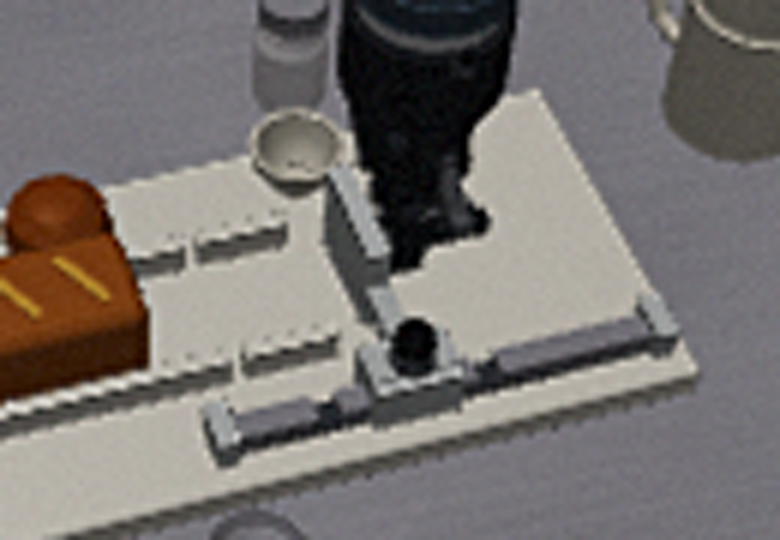

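The knob has sunk over the rail with one open notch on each side, and the plate reads about 0.0715, so it is seated in the middle notch. Retreating and rising.

>>> send_rows --rows '[[[0,0,-10,0,0,0,1],[0,0,-15,0,0,0,1],[-10,0,-5,0,0,0,1],[-20,0,0,0,0,0,1],[-25,0,0,0,0,0,1],[-30,0,0,0,0,0,1],[-30,0,0,0,0,0,1],[-30,0,0,0,0,0,1],[-30,0,0,0,0,0,1],[-30,0,0,0,0,0,1],[0,0,0,0,0,0,1]]]'

```text
clock: 9.42
tcp_pos: [0.5281, 0.1282, 0.2561]
tcp_rot: [0.523, 0.473, 0.523, -0.479]
force: [0.2, 0.3, 1.1]
gripper_width: 0.0002
```

Run:
```python
from see import *
rep((0,.0,.25)); p=stop("wrist"); cv2.imwrite("pics/w3.png",p[:,:,::-1])
```

```text
t 9.4167 tcp [0.5281 0.1282 0.2561] g [[0.0047 0.1292 0.2561]] yaw y 5.36 xax [-0.005 -0.006 -1.   ] F [0.2 0.3 1.1] w 0.0002 j6 1.6
shift mm [  6.9  -6.2 129.1]
wrist plate 501 [[-0.027, 0.0669, 0.0718], [0.0, 0.0729, 0.0737], [0.0269, 0.0776, 0.075]]
knob 208 [[0.066, 0.065, 0.0642], [0.0736, 0.0732, 0.0702], [0.081, 0.0807, 0.0714]] top [0.0711 0.0715 0.072 ]
```

View pics/w3.png

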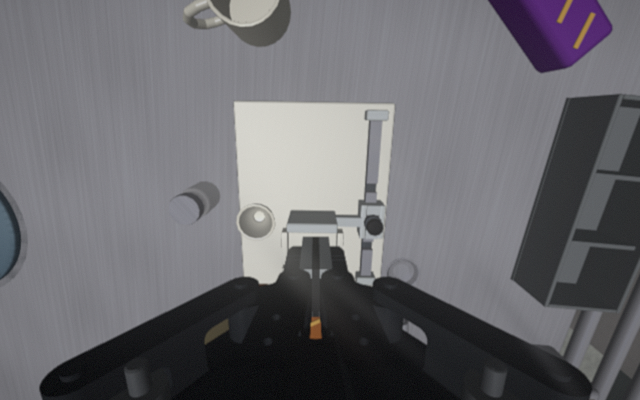

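Seated: knob top at 0.0715 against 0.0747 riding. Now over to the loaf's back end.

>>> send_rows --rows '[[[0,0,30,0,0,0,1],[0,0,30,0,0,0,1],[0,0,30,0,0,0,1],[0,0,30,0,0,0,1],[0,0,30,0,0,0,1],[0,0,30,0,0,0,1],[0,0,30,0,0,0,1],[0,0,30,0,0,0,1],[0,0,30,0,0,0,1],[0,0,30,0,0,0,1],[0,0,30,0,0,0,1],[0,0,25,0,0,0,1],[0,0,0,0,0,0,1],[0,0,0,0,0,0,1]]]'

```text
clock: 10.63
tcp_pos: [0.5575, -0.2336, 0.2448]
tcp_rot: [0.519, 0.468, 0.532, -0.479]
force: [-0.3, -0.1, 0.2]
gripper_width: -0.0001
```

Run:
```python
from see import *
rep((0,-.228,.15)); c=camera_params("wrist");p,d=snapshot("wrist"); cv2.imwrite("pics/w4.png",p[:,:,::-1])
P,u,v=cloud(c,d);G=w2g(P);col=p[v,u].astype(int)
br=(col[:,0]>col[:,2]+40)&(P[:,2]>.064)&(P[:,2]<.076)&(abs(G[:,0])<.06)&(G[:,1]>-.25)&(G[:,1]<.08)
print('loaf',br.sum(),np.percentile(G[br],[.5,50,99.5],axis=0).round(4).tolist(),cv2.minAreaRect((G[br][:,:2]*1000).astype(np.float32)))
```

```text
t 10.6333 tcp [ 0.5575 -0.2336  0.2448] g [[ 0.0044 -0.2337  0.2448]] yaw y 6.0 xax [-0.023  0.    -1.   ] F [-0.3 -0.1  0.2] w -0.0001 j6 0.97
shift mm [94.9 -2.  -5.5]
loaf 7536 [[-0.0285, -0.1859, 0.0649], [-0.0015, -0.1169, 0.0689], [0.0254, -0.0592, 0.0718]] ((-1.7352447509765625, -122.52208709716797), (55.483924865722656, 129.304443359375), 0.22631233930587769)
```

View pics/w4.png

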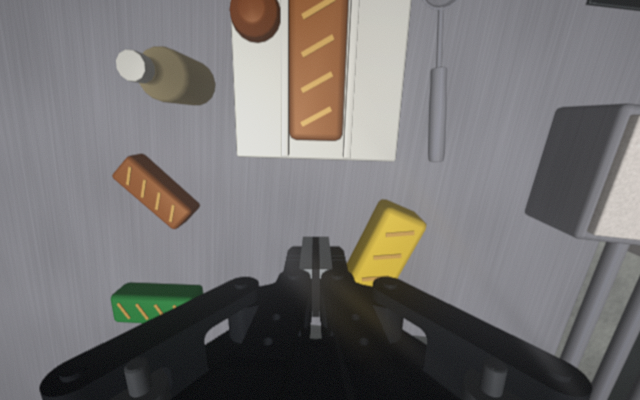

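The chosen brown loaf lies in the trough at (317,70) with its back end at row 138. Yellow (388,245), small brown (155,190) and green (157,303) are look-alikes. I'll check the yellow one's clearance.

>>> send_rows --rows '[[[15,-1,-4,1.3,0,1.3,1],[20,-1,0,0,0,0,1],[20,0,0,0,0,0,1],[20,0,0,0,0,0,1],[15,0,0,0,0,0,1],[0,0,0,0,0,0,1],[0,0,0,0,0,0,1]]]'

```text
clock: 11.27
tcp_pos: [0.5532, -0.2184, 0.1512]
tcp_rot: [0.521, 0.477, 0.524, -0.476]
force: [0.1, 0.9, 0.0]
gripper_width: 0.0002
```

Run:
```python
from see import *
rep((0,-.222,.04)); c=camera_params("scene");p,d=snapshot("scene")
P,u,v=cloud(c,d);G=w2g(P);col=p[v,u].astype(int)
k=(col[:,0]>130)&(col[:,1]>110)&(col[:,2]<70)&(P[:,2]<.1)&(abs(G[:,0]-.1)<.15)&(G[:,1]<-.2)
print('yellow',k.sum(),G[k].min(0),G[k].max(0))
```

```text
t 11.2667 tcp [ 0.5532 -0.2184  0.1512] g [[ 0.0014 -0.2182  0.1512]] yaw y 5.28 xax [-0.002  0.005 -1.   ] F [0.1 0.9 0. ] w 0.0002 j6 0.99
shift mm [111.1  -1.2   4.4]
yellow 1053 [-0.00069677 -0.41698333 -0.00184412] [ 0.13448477 -0.26862397  0.05758093]
```

>>> send_rows --rows '[[[0,0,14,0,0,0,1],[0,0,0,0,0,0,1],[15,0,0,0,0,0,1],[15,0,1,0,0,0,1],[15,0,1,0,0,0,1],[0,0,0,0,0,0,1]]]'

```text
clock: 11.82
tcp_pos: [0.5608, -0.2388, 0.1133]
tcp_rot: [0.526, 0.478, 0.519, -0.474]
force: [-0.8, 0.5, -1.1]
gripper_width: 0.0
```

Run:
```python
from see import *
rep((0,-.225,.04))
```

```text
t 11.8167 tcp [ 0.5608 -0.2388  0.1133] g [[ 0.0073 -0.2392  0.1133]] yaw y 5.32 xax [ 0.011 -0.002 -1.   ] F [-0.8  0.5 -1.1] w 0.0 j6 0.97
shift mm [ 73.2  -7.9 -14.5]
```

>>> send_rows --rows '[[[15,-4,-4,0,0,-0.5,1],[15,-4,-3,0.3,0,-0.3,1],[15,-2,0,0.3,0,0,1],[15,0,0,0,0,0,1],[10,0,0,0,0,0,1],[0,0,0,0,0,0,1],[0,0,0,0,0,0,1]]]'

```text
clock: 12.4
tcp_pos: [0.5573, -0.2389, 0.0509]
tcp_rot: [0.525, 0.48, 0.514, -0.48]
force: [0.7, -0.2, -0.1]
gripper_width: -0.0001
```

Run:
```python
from see import *
rep((0,-.2,.04))
```

```text
t 12.4 tcp [ 0.5573 -0.2389  0.0509] g [[ 0.0037 -0.239   0.0509]] yaw y 4.52 xax [ 0.011 -0.011 -1.   ] F [ 0.7 -0.2 -0.1] w -0.0001 j6 0.98
shift mm [ 10.4  -4.  -39.1]
```

>>> send_rows --rows '[[[8,-3,-4,0,0.4,-0.4,1],[2,-1,-5,0,0.2,-0.2,1],[0,0,-6,0,0,0,1],[0,0,-6,0,0,0,1],[0,0,-6,0,0,0,1],[0,0,-6,0,0,0,1],[0,0,0,0,0,0,1]]]'

```text
clock: 12.98
tcp_pos: [0.5531, -0.2043, 0.0442]
tcp_rot: [0.521, 0.48, 0.518, -0.48]
force: [-0.8, -0.1, 0.2]
gripper_width: -0.0001
```

```bash
cat >> see.py <<'E'
def loaf(n="scene"):
    c=camera_params(n);p,d=snapshot(n);P,u,v=cloud(c,d);G=w2g(P);col=p[v,u].astype(int)
    k=(col[:,0]>col[:,2]+40)&(P[:,2]>.066)&(P[:,2]<.076)&(abs(G[:,0])<.045)&(G[:,1]>-.25)&(G[:,1]<.1)
    print(n,'loaf',k.sum(),np.percentile(G[k],[1,50,99],axis=0).round(4).tolist()); return p
E
python3 - <<'E'
from see import *
rep((0,-.1,.042)); loaf()
E
```

```text
t 12.9833 tcp [ 0.5531 -0.2043  0.0442] g [[ 0.0024 -0.2042  0.0442]] yaw y 4.52 xax [ 0.004 -0.003 -1.   ] F [-0.8 -0.1  0.2] w -0.0001 j6 1.03
shift mm [   1.9   -2.7 -104.2]
scene loaf 809 [[-0.0277, -0.1844, 0.0663], [0.0018, -0.1155, 0.0699], [0.0265, -0.0425, 0.0738]]
```

>>> send_rows --rows '[[[0,-0.5,-6,0,0,0,1],[0,-0.5,-6,0,0,0,1],[0,-0.5,-6,0,0,0,1],[0,0,-6,0,0,0,1],[0,0,-6,0,0,0,1],[0,0,-6,0,0,0,1],[0,0,-6,0,0,0,1],[0,0,-6,0,0,0,1],[0,0,-6,0,0,0,1],[0,0,0,0,0,0,1]]]'

```text
clock: 13.87
tcp_pos: [0.5479, -0.1479, 0.0447]
tcp_rot: [0.523, 0.48, 0.515, -0.481]
force: [-0.3, -0.1, -0.0]
gripper_width: 0.0
```

Run:
```python
from see import *
rep((0,-.1,.042)); loaf();stop()
```

```text
t 13.8667 tcp [ 0.5479 -0.1479  0.0447] g [[ 0.0018 -0.1476  0.0447]] yaw y 4.44 xax [ 0.006 -0.008 -1.   ] F [-0.3 -0.1 -0. ] w 0.0 j6 1.12
shift mm [  2.3  -2.  -47.6]
scene loaf 750 [[-0.0287, -0.1304, 0.0663], [0.0015, -0.0612, 0.0699], [0.0259, 0.0089, 0.0736]]
scene plate 80 [[-0.026, 0.0019, 0.0704], [0.0024, 0.0695, 0.0738], [0.0242, 0.0762, 0.0764]]
knob 41 [[0.0674, 0.0629, 0.0649], [0.0764, 0.07, 0.071], [0.0836, 0.0774, 0.0738]] top [0.0735 0.074  0.0744]
```

>>> send_rows --rows '[[[0,-0.3,-5,0,0,0,1],[0,-0.3,-5,0,0,0,1],[0,0,-5,0,0.1,0,1],[0,0,-5,0,0.1,0,1],[0,0,-5,0,0,0,1],[0,0,-5,0,0,0,1],[0,0,-5,0,0,0,1],[0,0,-5,0,0,0,1],[0,0,0,0,0,0,1]]]'

```text
clock: 14.72
tcp_pos: [0.5446, -0.1066, 0.0447]
tcp_rot: [0.522, 0.481, 0.515, -0.481]
force: [0.0, -1.0, -0.4]
gripper_width: 0.0
```

Run:
```python
from see import *
rep((0,-.0945,.042)); p=loaf();stop();loaf("side")
cv2.imwrite("pics/s5.png",cv2.resize(p[140:240,270:400,::-1],None,fx=6,fy=6,interpolation=cv2.INTER_CUBIC))
```

```text
t 14.7167 tcp [ 0.5446 -0.1066  0.0447] g [[ 0.0019 -0.1061  0.0447]] yaw y 4.31 xax [ 0.007 -0.007 -1.   ] F [ 0.  -1.  -0.4] w 0.0 j6 1.19
shift mm [  2.6  -2.  -11.6]
scene loaf 714 [[-0.028, -0.0887, 0.0665], [0.0018, -0.019, 0.07], [0.0256, 0.0497, 0.074]]
scene plate 186 [[-0.024, 0.0057, 0.0701], [0.0006, 0.0351, 0.072], [0.0228, 0.0749, 0.0765]]
knob 42 [[0.0669, 0.0622, 0.0652], [0.0766, 0.0701, 0.071], [0.0834, 0.078, 0.0729]] top [0.0721 0.0733 0.0735]
side loaf 55 [[-0.0283, -0.0978, 0.0665], [-0.0153, -0.0397, 0.0699], [0.0206, 0.0488, 0.0733]]
```

View pics/s5.png

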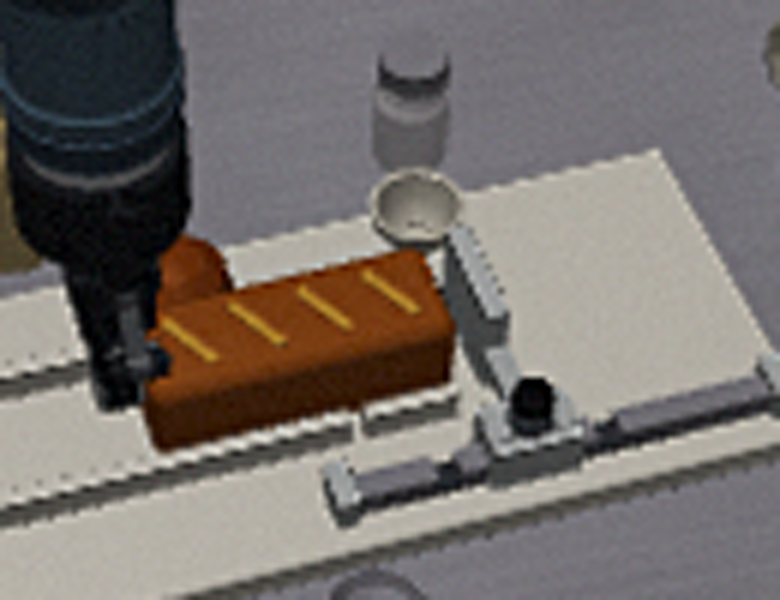

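About 12 mm of gap remains, so I go slowly from here.

>>> send_rows --rows '[[[0,0,-2,0,0,0,1],[0,0,-2,0,0,0,1],[0,0,-2,0,0,0,1],[0,0,-2,0,0,0,1]]]'

```text
clock: 15.2
tcp_pos: [0.5442, -0.1005, 0.0446]
tcp_rot: [0.522, 0.481, 0.514, -0.482]
force: [-0.1, -3.5, 0.7]
gripper_width: 0.0002
```

Run:
```python
from see import *
rep((0,-.0945,.042)); p=loaf();stop();loaf()
cv2.imwrite("pics/s6.png",cv2.resize(p[160:220,320:380,::-1],None,fx=9,fy=9,interpolation=cv2.INTER_CUBIC))
```

```text
t 15.2 tcp [ 0.5442 -0.1005  0.0446] g [[ 0.002  -0.1     0.0446]] yaw y 4.17 xax [ 0.007 -0.01  -1.   ] F [-0.1 -3.5  0.7] w 0.0002 j6 1.2
shift mm [ 2.5 -2.  -5.5]
scene loaf 712 [[-0.0288, -0.081, 0.0663], [0.0017, -0.0128, 0.0698], [0.026, 0.0559, 0.0739]]
scene plate 194 [[-0.023, 0.0035, 0.0703], [0.0009, 0.0393, 0.0717], [0.0231, 0.075, 0.0759]]
knob 42 [[0.0683, 0.0624, 0.0638], [0.0765, 0.0704, 0.0709], [0.0825, 0.0775, 0.0735]] top [0.073  0.0735 0.0745]
scene loaf 717 [[-0.0285, -0.0816, 0.0662], [0.0013, -0.0123, 0.07], [0.0261, 0.0565, 0.0739]]
```

View pics/s6.png

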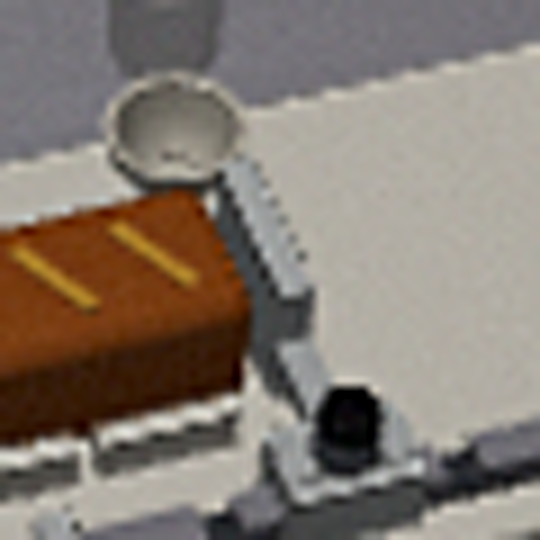

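>>> send_rows --rows '[[[0,0,-2,0,0,0,1],[0,0,-2,0,0,0,1]]]'

```text
clock: 15.52
tcp_pos: [0.544, -0.0965, 0.0446]
tcp_rot: [0.522, 0.481, 0.514, -0.482]
force: [0.2, -2.9, 0.4]
gripper_width: -0.0001
```

>>> send_rows --rows '[[[0,0,-1.5,0,0,0,1]]]'

```text
clock: 15.6
tcp_pos: [0.5438, -0.0955, 0.0446]
tcp_rot: [0.522, 0.48, 0.513, -0.483]
force: [-1.1, -6.9, 0.3]
gripper_width: -0.0001
```

Run:
```python
from see import *
rep((0,-.0945,.042)); p=loaf();stop();loaf()
cv2.imwrite("pics/s7.png",cv2.resize(p[160:220,320:380,::-1],None,fx=9,fy=9,interpolation=cv2.INTER_CUBIC))
```

```text
t 15.6 tcp [ 0.5438 -0.0955  0.0446] g [[ 0.0021 -0.0949  0.0446]] yaw y 4.15 xax [ 0.007 -0.011 -1.   ] F [-1.1 -6.9  0.3] w -0.0001 j6 1.21
shift mm [ 2.6 -2.1 -0.5]
scene loaf 715 [[-0.0281, -0.0781, 0.0663], [0.0012, -0.0074, 0.0699], [0.0263, 0.0604, 0.0737]]
scene plate 194 [[-0.0228, 0.0036, 0.0702], [-0.0001, 0.0411, 0.0719], [0.0223, 0.0746, 0.0764]]
knob 42 [[0.0677, 0.0624, 0.0662], [0.0769, 0.0694, 0.0707], [0.0839, 0.0778, 0.0734]] top [0.0729 0.0735 0.0738]
scene loaf 713 [[-0.0281, -0.0768, 0.0663], [0.0018, -0.0074, 0.0699], [0.0265, 0.0611, 0.0738]]
```

View pics/s7.png

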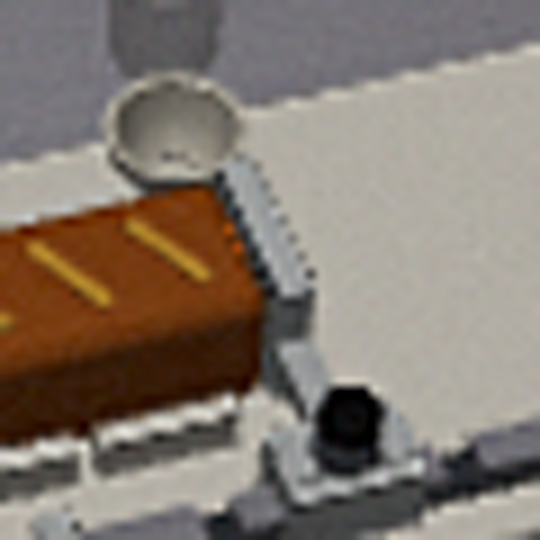

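The force jumped from 3 to 7 N as the loaf met the plate. One tiny press to confirm.

>>> send_rows --rows '[[[0,0,-1.2,0,0,0,1]]]'

```text
clock: 15.83
tcp_pos: [0.5437, -0.0954, 0.0446]
tcp_rot: [0.523, 0.48, 0.513, -0.484]
force: [-0.4, -7.1, 0.2]
gripper_width: 0.0003
```

Run:
```python
from see import *
rep((0,-.0945,.042)); loaf();stop()
```

```text
t 15.8333 tcp [ 0.5437 -0.0954  0.0446] g [[ 0.0019 -0.0949  0.0446]] yaw y 4.12 xax [ 0.007 -0.013 -1.   ] F [-0.4 -7.1  0.2] w 0.0003 j6 1.22
shift mm [ 2.6 -1.9 -0.4]
scene loaf 711 [[-0.0277, -0.0764, 0.0664], [0.0009, -0.0062, 0.0698], [0.0258, 0.061, 0.0734]]
scene plate 204 [[-0.0228, 0.0043, 0.0701], [0.0013, 0.0397, 0.0717], [0.0226, 0.0745, 0.0762]]
knob 45 [[0.0677, 0.062, 0.0632], [0.077, 0.0697, 0.0703], [0.0831, 0.0782, 0.0742]] top [0.0739 0.0745 0.0762]
```

It is blocked with no advance at 7 N, so the loaf rests on the stop. Retreating straight back, then up.

>>> send_rows --rows '[[[0,0,3,0,0,0,1],[0,0,8,0,0,0,1],[0,0,12,0,0,0,1],[0,0,15,0,0,0,1],[0,0,0,0,0,0,1],[-10,0,5,0,0,0,1],[-20,0,5,0,0,0,1],[-30,0,5,0,0,0,1],[-30,0,0,0,0,0,1],[-30,0,0,0,0,0,1],[-30,0,0,0,0,0,1],[-30,0,0,0,0,0,1],[-25,0,0,0,0,0,1],[0,0,0,0,0,0,1],[0,0,0,0,0,0,1]]]'

```text
clock: 17.18
tcp_pos: [0.5423, -0.1468, 0.2633]
tcp_rot: [0.518, 0.483, 0.518, -0.479]
force: [0.4, -1.0, -0.5]
gripper_width: -0.0001
```

Run:
```python
from see import *
rep((0,-.0945,.042)); p=loaf();stop();loaf("side")
cv2.imwrite("pics/s8.png",cv2.resize(p[130:270,230:430,::-1],None,fx=4,fy=4,interpolation=cv2.INTER_CUBIC))
p=loaf("wrist"); stop("wrist"); cv2.imwrite("pics/w8.png",p[:,:,::-1])
```

```text
t 17.1833 tcp [ 0.5423 -0.1468  0.2633] g [[-0.0037 -0.146   0.2633]] yaw y 4.22 xax [ 0.003  0.004 -1.   ] F [ 0.4 -1.  -0.5] w -0.0001 j6 1.12
shift mm [221.5   2.5 -50.8]
scene loaf 761 [[-0.0282, -0.0815, 0.0663], [0.0002, -0.0128, 0.0698], [0.0261, 0.0607, 0.0735]]
scene plate 224 [[-0.0224, 0.0032, 0.0702], [-0.0016, 0.04, 0.0716], [0.023, 0.0747, 0.0761]]
knob 43 [[0.068, 0.0626, 0.0634], [0.0773, 0.0699, 0.0709], [0.0831, 0.0783, 0.0735]] top [0.0733 0.0738 0.074 ]
side loaf 388 [[-0.0288, -0.0846, 0.0661], [-0.004, -0.0193, 0.0708], [0.0224, 0.0592, 0.0737]]
wrist loaf 6248 [[-0.0282, -0.0804, 0.0663], [-0.002, -0.0185, 0.0689], [0.0244, 0.0345, 0.0715]]
wrist plate 386 [[-0.0185, 0.0013, 0.07], [-0.0026, 0.0145, 0.0705], [0.0163, 0.0341, 0.0718]]
```

View pics/s8.png

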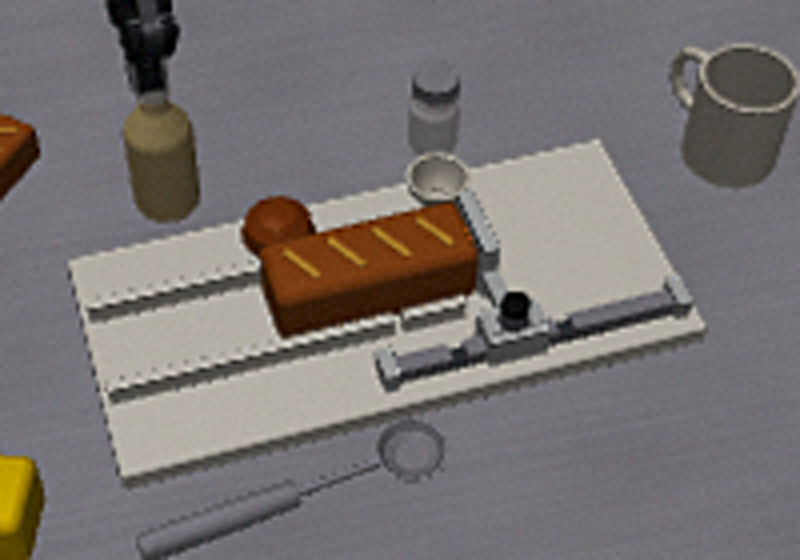

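View pics/w8.png

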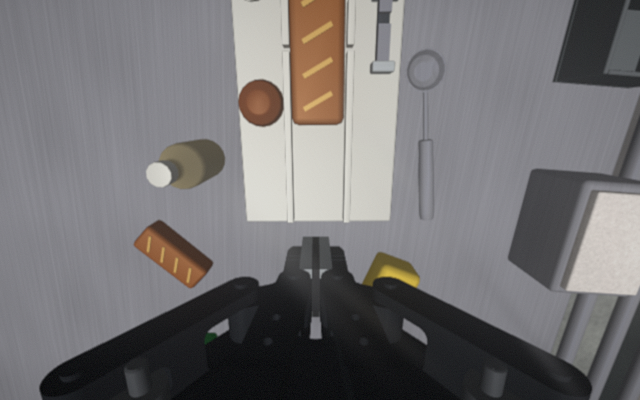

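The loaf appears to be against the plate. A closer check from above the stop is worth the time.

>>> send_rows --rows '[[[0,0,-25,0,0,0,1],[0,0,-25,0,0,0,1],[0,0,-25,0,0,0,1],[0,0,-25,0,0,0,1],[0,0,-25,0,0,0,1],[0,0,-25,0,0,0,1],[0,0,-5,0,0,0,1],[0,0,0,0,0,0,1],[0,0,0,0,0,0,1]]]'

```text
clock: 18.18
tcp_pos: [0.5217, 0.0146, 0.2478]
tcp_rot: [0.508, 0.478, 0.527, -0.486]
force: [-0.0, -0.3, 0.3]
gripper_width: -0.0001
```

Run:
```python
from see import *
rep(); p=loaf("wrist"); 
c=camera_params("wrist");p,d=snapshot("wrist");P,u,v=cloud(c,d);G=w2g(P);col=p[v,u].astype(int)
k=(P[:,2]>.066)&(P[:,2]<.08)&(abs(G[:,0])<.03)&(G[:,1]>.05)&(G[:,1]<.1)&(col.max(1)-col.min(1)<30)&(col.max(1)>90)
print('plate',np.percentile(G[k],[3,50,97],axis=0).round(4).tolist())
k=(P[:,2]>.060)&(abs(G[:,0]-.075)<.014)&(G[:,1]>.0)&(G[:,1]<.2)&(col.max(1)<75)
print('knob',np.percentile(G[k],[3,50,97],axis=0).round(4).tolist())
cv2.imwrite("pics/w9.png",p[:,:,::-1]);cv2.imwrite("pics/w9c.png",cv2.resize(p[90:270,230:400,::-1],None,fx=3.2,fy=3.2,interpolation=cv2.INTER_CUBIC))
```

```text
t 18.1833 tcp [0.5217 0.0146 0.2478] g [[-0.011   0.0166  0.2478]] yaw y 4.06 xax [-0.027  0.01  -1.   ] F [-0.  -0.3  0.3] w -0.0001 j6 1.4
wrist loaf 4845 [[-0.0281, -0.0667, 0.0663], [0.0001, 0.0085, 0.0688], [0.0244, 0.0624, 0.0713]]
plate [[-0.0282, 0.0665, 0.072], [-0.0001, 0.072, 0.0738], [0.0278, 0.0778, 0.0752]]
knob [[0.0654, 0.0636, 0.0652], [0.0729, 0.0717, 0.0704], [0.0817, 0.0789, 0.0717]]
```

View pics/w9.png

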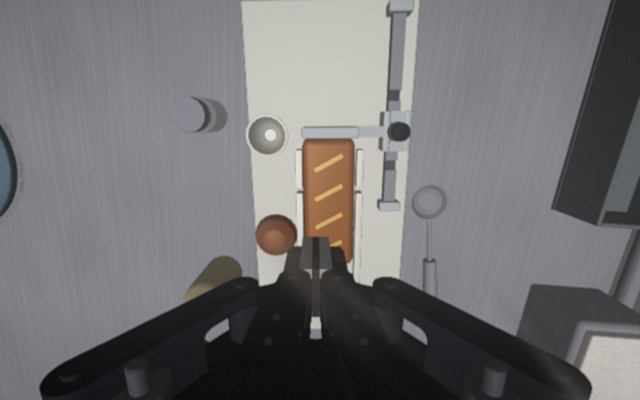

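View pics/w9c.png

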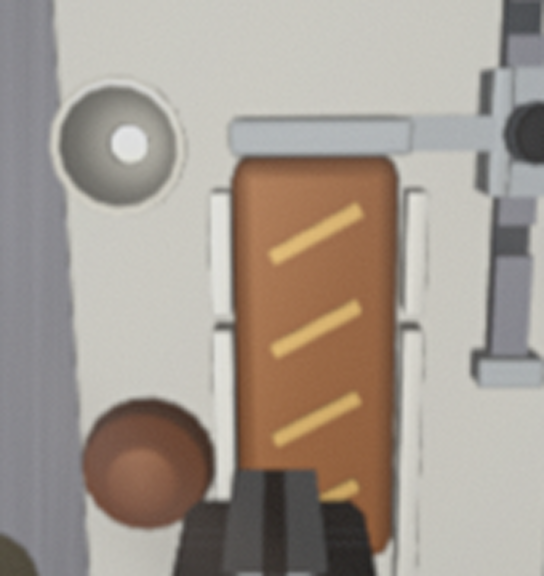

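The top view shows the loaf end (327,139) flush against the plate (330,132). The knob (399,131) is sunk, with an open notch on each side, and the bystanders have not moved.

```bash
python3 -c "
from rig import *
print(close_job())"
```

```text
the job is handed in; nothing more can be done
None
```

I pushed the stop about 82 mm along its rail, through the first notch and into the middle one. Then I pushed the large brown loaf about 105 mm along the trough until it met the stop. The job is handed in, after about 18 s of the 72 s allowed.

- **Stop:** the plate's middle reads guide y ≈ 0.072, against 0.071 for the middle notch. The knob top reads 0.0717, about 5 mm below its riding height in the task notes. The last top view shows one open notch on each side.
- **Loaf:** the push force rose from 3 N to 7 N and the tool stopped advancing, so the loaf was against the plate. The stop stayed in its notch, and the top view shows no gap.
- **Disagreements:** the depth readings of the loaf's top edge end 2 to 4 mm short of the plate, which I put down to its rounded edges. The scene camera's knob height scattered by about 3 mm and its final plate reading mixed in loaf pixels, so I relied on the wrist camera for both. The network's position for the middle notch was wrong, so I found the notches from the wrist picture instead.
- **Everything else:** the other things show in place in the last pictures. The tool was clear, at about 0.25 m height, when I handed in.

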